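# Pack the pasta extruder's die kit into its caddy

## Task

Pack the pasta extruder's kit into the orange caddy: into the round grey cup put first the brass die (knob up), then the white spacer over its knob (collar up), then the blue locking ring over the spacer's collar, each fully down and level; stand the wooden-handled tamper upright in the square black nest, at any point of the work. Leave the black die, the green ring and the black-handled tamper where they are: they belong to another machine.

Things in the scene. Friction and masses are not known exactly. Their poses are not given: they have to be found in the camera images.
- caddy: Shallow orange open tray, fixed to the table, 130 mm (its x) by 250 mm (its y) outside, walls 20 mm high, floor 4 mm thick. It holds the cup and the nest, side by side 120 mm apart along its y; which is at which end varies. Origin: centre of the underside.
- cup: Round grey cup fixed in the caddy: bore 64 mm across, inner floor 4 mm above its origin, mouth flared in its last 5 mm to 72 mm; rim 80 mm across outside, 26 mm above its origin. Origin: centre of its underside, on the caddy's floor (4 mm above the table); z up. The stack in it: die underside 4 mm, spacer underside 12 mm, ring underside 20 mm above the cup's origin; the ring then stands 16 mm proud of the rim.
- nest: Square black open holder fixed in the caddy, 74 mm square outside, 66 mm inside, walls 22 mm high, floor 4 mm thick. Origin: centre of its underside, on the caddy's floor (4 mm above the table); z up; its sides are parallel to the caddy's.
- brass_die: Brass-coloured extruder die: plate 60 mm across and 8 mm thick, with a round grip knob 20 mm across standing up from its middle to a total height of 46 mm; stands loose on the table, knob up. Origin: centre of the underside; z up through the knob. Goes first into the cup. About 0.2 kg.
- white_spacer: White plastic spacer: flange 60 mm across and 8 mm thick, with a narrower collar 42 mm across outside standing on it up to a total height of 32 mm, and a hole 34 mm across right through. Stands loose on the table, collar up. Origin: centre of the flange's underside; z up. Goes second into the cup, over the die's knob, collar up. About 60 g.
- blue_ring: Blue plastic ring, 60 mm outside, 50 mm inside, 22 mm tall, lying flat and loose on the table. Origin: centre of its underside; z is its axis, up. The locking ring: goes last into the cup, over the spacer's collar. About 60 g.
- wood_tamper: Small tamper with a brown wooden handle, standing loose on the table: white round foot 46 mm across and 12 mm thick, a waisted neck above it, then a straight round handle 28 mm across from 30 to 62 mm above the underside; 68 mm tall in all. Origin: centre of the underside; z up. Goes upright into the nest. About 0.12 kg.
- black_die: Black die, not of this kit: plate 60 mm across and 8 mm thick, with a round grip knob 20 mm across standing up from its middle to a total height of 46 mm; stands loose on the table, knob up. Origin: centre of the underside; z up through the knob. Leave it.
- green_ring: Green plastic ring, 60 mm outside, 50 mm inside, 22 mm tall, lying flat and loose on the table. Origin: centre of its underside; z is its axis, up. Not of this kit: leave it.
- black_tamper: Tamper with a black handle, not of this kit, standing loose on the table: white round foot 46 mm across and 12 mm thick, a waisted neck above it, then a straight round handle 28 mm across from 30 to 62 mm above the underside; 68 mm tall in all. Origin: centre of the underside; z up. Leave it.
Things that resemble listed ones, but are neither listed nor needed, are in the scene too. Several things look just like the brass_die: the one meant starts farthest to the robot's right.

How it is judged:
By the outcome, as a careful person would: the job done as asked, in the order asked, and still so for the second after the job is handed in, with the robot touching nothing.
It also fails if it takes over 115 s, if anything falls off the work surface, if the arm or the gripper's body presses on something with over 40 N, if the wrist force passes 120 N, or if a joint passes its speed limit or range.

## Robot

A 6-joint arm with a two-finger parallel gripper is mounted at the origin on the work surface. World frame = base frame: x ahead of the robot, y to its left, z up, the work surface at z = 0. Lengths are in m, angles in degrees, forces in N, time in s.
With the tool pointing down it reaches from about 0.4 to 0.825 m from the base axis. Payload 7 kg.
Tool frame: the origin (TCP) lies on the centre line of the jaws, within the pads' length; the fingertips stand 14 mm ahead of it and the grasp point (between the pads) lies 5 mm behind it; z points along the fingers, y is the line along which they close (so a half turn about z gives the same grasp; the last joint's range is limited). The gripper opens to 88 mm and grips with 3 to 60 N. Pads are 19 mm wide; open, the fingers measure 130 mm over their backs; the gripper's body (78 mm by 193 mm) begins 47 mm behind the grasp point.
Start: joints at [83.658, 20.546, 0.682, 0, -70.136, -16.507], TCP at [0.262, 0.622, 0.241] pointing down, gripper open.
Joint ranges: [-176.03, 176.03], [-82.01, 121.73], [-58.28, 71.71], [-173.87, 95.51], [-174.79, -0.11], [-173.66, 173.66]. Speed limits (degrees/s): [136.94, 136.94, 172.46, 180, 180, 180].

## Interface

Orientations are given as [roll, pitch, yaw] about the fixed x, y, z axes, in that order (R = Rz(yaw) Ry(pitch) Rx(roll)).
In Python, from plant import r gives the robot as it stands.
- The arm moves only by the tool send_rows, never from a script. Its argument "steps" is a list of rows, each an object with "dp": the shift along the tool's x, y, z in mm, a list of three; "roll": the turn about the tool's z in rad; "jaw": the opening in per cent of the stroke, from 0 (shut) to 100 (fully open). In form: [{"dp": [tx, ty, tz], "roll": roll, "jaw": jaw}, ...]. A call has 1 to 5 rows; each row is the pose to reach, as a shift and turn from the pose commanded when the call began, along the tool's axes at that moment; what a row does not reach only later rows make up. A row lasts 1/8 s, in which the tool goes at most 62.5 mm and 10.7 degrees, less where a joint would pass 70% of its speed; a pose out of reach is approached as far as the arm can. A call with a gripper value outside its range is refused whole. The fingers move at their own pace and stop on an object; "newtons" is the grip in N (left out, the last holds). Time passes only in rows, so rows that repeat a pose let the fingers close. It gives the time, the measured TCP pose, the force, the opening and the grip force at its end, in the units of the state.
- r.get_state(): the state, without advancing time (a new reading comes with each control period).
- r.capture(name): name is "scene" or "top"; returns a dict with "image" (384x512x3 uint8, blue, green, red), "K" (3x3 intrinsics, pixels), "rvec" (rotation vector, rad) and "tvec" (3), from world to camera coordinates, as OpenCV has them. Camera axes: x right, y down, z forward; pixel columns grow to the right and rows downward; lengths in m; the calibration is good to about 2 mm. A picture is of the moment at which its call begins. There is no depth.
- r.close_job(): hands the job in; it is judged then, once.
The state is a dict: "time_s": time; "joints": joint angles; "qd": joint speeds; "joint_torque": joint torques, N m; "tcp_pos": TCP position; "eef_rot": TCP orientation; "contact_force": force on the tool from outside, world axes, zero at the start; "moment": the same for the moment, N m; "gripper_width": finger opening in m; "gripper_force": force on a finger pad.
Only numpy, scipy, OpenCV 4.12 (cv2) and the standard library are available. Lean on these libraries where they do the work, as an engineer would, in place of code of your own. Each camera call takes 0.05 s, during which the arm holds its last target. There are 200 camera calls.

## Working session

There is one attempt and no reset: what is moved stays moved. The work goes in short steps, Python scripts to look and compute and a tool call to move; the robot and the scene stay as the last step left them, time stands still between calls to the robot, and variables do not carry over. Pictures are saved under pics/ and viewed, at most 14 in all, crops included, and the job is handed in when it is done.

Besides the shell and the picture viewer there is one more tool, called after "Call:" as name([rows], argument=value, ...), one row to a line, values as JSON. send_rows: Moves the arm, as the interface text tells. Its arguments: {"type":"object","properties":{"steps":{"type":"array","items":{"type":"object","properties":{"dp":{"type":"array","items":{"type":"number"}},"roll":{"type":"number"},"jaw":{"type":"number"}}}},"newtons":{"type":"number"}},"required":["steps"]}

```bash
mkdir -p pics; python3 - <<'E'
from plant import r
import cv2,pickle
for n in("scene","top"):
    c=r.capture(n);pickle.dump(c,open(n+".pkl","wb"));cv2.imwrite(f"pics/{n}0.png",c["image"])
    print(n,c["K"],c["rvec"],c["tvec"])
print(r.get_state())
E
```

```text
scene [[354.9799443    0.         256.0235486 ]
 [  0.         354.9799443  199.32160995]
 [  0.           0.           1.        ]] [ 1.80522451  1.84846535 -0.63761569] [ 0.02682333 -0.36246359  1.28052635]
top [[402.68128394   0.         252.46466944]
 [  0.         402.68128394 189.65559346]
 [  0.           0.           1.        ]] [ 2.15396037 -2.12151634  0.18266728] [-1.63203003e-04  5.19936725e-01  9.42007827e-01]
{'time_s': 0.1, 'joints': array([ 8.36578753e+01,  2.05891479e+01,  6.39965376e-01, -1.93812128e-02,
       -7.01342807e+01, -1.65077114e+01]), 'qd': array([ 0.00862247, -0.09710953,  0.06995221,  0.15812156,  0.11643288,
        0.01139684]), 'joint_torque': array([-1.68014158e-03, -5.84166205e+01,  2.93753189e+01,  7.01554477e+00,
        1.02327907e-02, -5.40659732e-05]), 'tcp_pos': array([0.26195885, 0.62165804, 0.23969782]), 'eef_rot': array([ 1.79914799e+02, -6.24859167e-03, -2.28564308e+01]), 'contact_force': array([ 0.34509168, -0.25223713,  0.69258413]), 'moment': array([-0.00281948,  0.04771209,  0.02915361]), 'gripper_force': 0.0, 'gripper_width': 0.087748318256632}
```

View pics/top0.png

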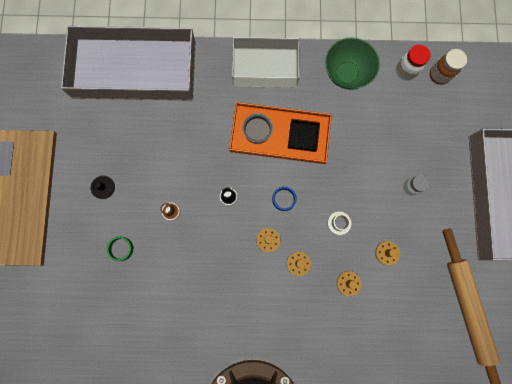

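View pics/scene0.png

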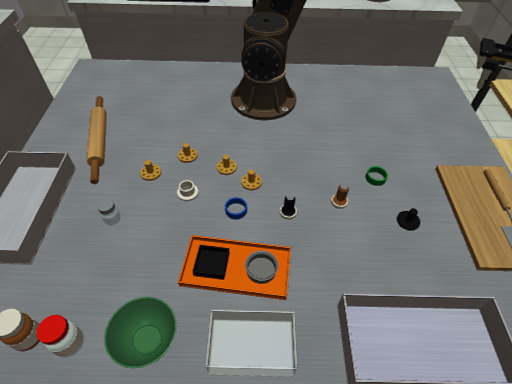

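The brass die candidates in the top view are at (268,240), (298,264), (349,284) and (388,253). The robot's right is image right there, since the green ring and cutting board (+y) are on the left. So (388,253) is the one meant, which is (150,170) in the scene view. Next I measure positions and check an enlarged crop.

```bash
cat >h.py <<'E'
import cv2,numpy as np
def ray(c,uv,z):
    R,_=cv2.Rodrigues(c["rvec"]);t=np.ravel(c["tvec"]);C=-R.T@t
    p=cv2.undistortPoints(np.float64([[uv]]),c["K"],None).ravel()
    d=R.T@np.array([p[0],p[1],1]);return (C+d*(z-C[2])/d[2])[:2]
def blob(c,uv,lo,hi,rad):
    hsv=cv2.cvtColor(c["image"],cv2.COLOR_BGR2HSV);m=cv2.inRange(hsv,lo,hi)
    k=np.zeros_like(m);cv2.circle(k,uv,rad,255,-1);m&=k
    p=np.vstack([q for q in cv2.findContours(m,0,1)[0]])
    h=cv2.convexHull(p).reshape(-1,2)
    return h
def circ(c,uv,lo,hi,rad,z):
    h=blob(c,uv,lo,hi,rad)
    w=np.float32([ray(c,p,z) for p in h])
    (a,b),q=cv2.minEnclosingCircle(w*1000);e=cv2.fitEllipse(w*1000)
    return np.round([a,b,2*q],1),np.round([*e[0],*e[1]],1)
E
python3 - <<'E'
import pickle,cv2
from h import *
T=pickle.load(open("top.pkl","rb"));S=pickle.load(open("scene.pkl","rb"))
B=((10,100,60),(28,255,255));Wt=((0,0,185),(180,45,255));Bl=((105,120,50),(130,255,255));O=((3,180,120),(15,255,255))
for n,c,uv,m,rad,z in [("die",T,(388,253),B,16,.008),("die",S,(150,171),B,16,.008),
 ("spacer",T,(340,223),Wt,17,.008),("spacer",S,(187,190),Wt,16,.008),
 ("ring",T,(285,198),Bl,18,.022),("ring",S,(235,207),Bl,18,.022),
 ("woodfoot",T,(170,211),Wt,14,.012),("woodfoot",S,(341,202),Wt,14,.012)]:
    try: print(n,*circ(c,uv,*m,rad,z))
    except Exception as e: print(n,str(e)[:80])
for c,n,uv in((T,"top",(280,132)),(S,"sc",(236,266))):
    h=blob(c,uv,*O,75)
    w=np.float32([ray(c,p,.024) for p in h])*1000
    print("caddy",cv2.minAreaRect(w))
a=cv2.resize(T["image"][90:300,150:410],None,fx=3,fy=3,interpolation=2)[:600]
cv2.imwrite("pics/crop1.png",a)
b=cv2.resize(S["image"][135:300,130:360],None,fx=3.4,fy=3.4,interpolation=2)
cv2.imwrite("pics/crop2.png",b)
E
```

```text
die [ 372.5 -328.7   60.3] [ 372.7 -328.9   59.    59.9]
die [ 370.4 -334.4   84. ] [ 371.4 -331.5   57.1   85.2]
spacer [ 445.3 -210.8   57.8] [ 445.3 -210.7   56.7   57.4]
spacer [ 442.4 -213.6   70.3] [ 443.5 -213.3   55.7   70.1]
ring [502.4 -71.3  60. ] [502.8 -71.   58.   60.1]
ring [513.  -71.1  71.9] [513.4 -71.8  58.8  72.9]
woodfoot [468.2 212.6  43.4] [468.3 212.6  43.1  43.2]
woodfoot [481.9 211.2  32.9] [479.8 210.4  24.   35.1]
caddy ((673.7813110351562, -61.061920166015625), (247.67381286621094, 129.04200744628906), 83.39787292480469)
caddy ((684.7774658203125, -62.08915710449219), (245.56356811523438, 135.30398559570312), 83.5450668334961)
```

View pics/crop1.png

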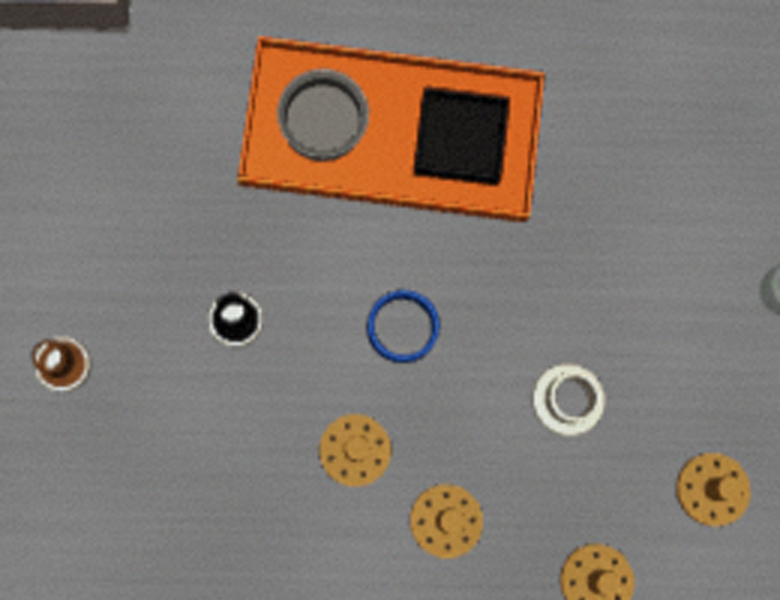

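View pics/crop2.png

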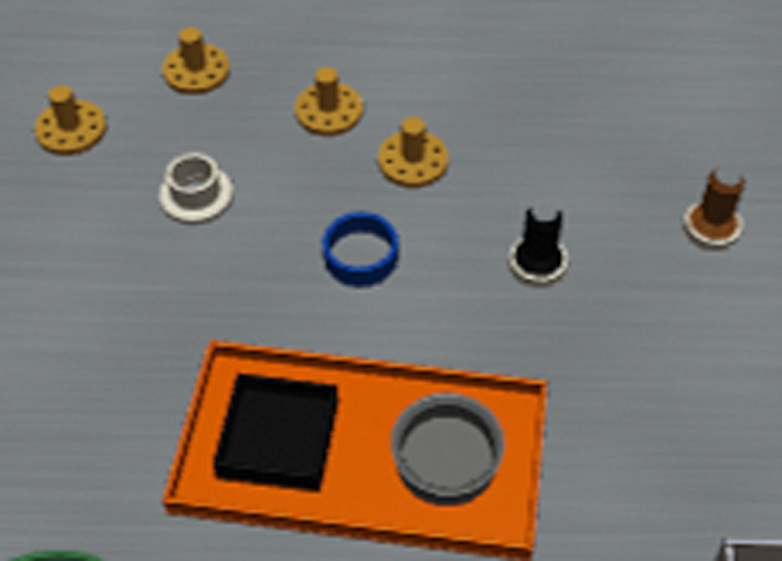

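The crops confirm it: the die at crop1 (713,490) is rightmost. The cup is the left (+y) end of the caddy and the nest the right. The wood tamper is at (61,363), and the black-handled one at (235,318) stays. I start toward the wood tamper and measure the cup and nest directly.

Call:
send_rows([
  {"dp": [45, 38, 0], "roll": -0.15, "jaw": 100},
  {"dp": [90, 76, 0], "roll": -0.3, "jaw": 100},
  {"dp": [135, 114, 0], "roll": -0.399, "jaw": 100},
  {"dp": [180, 152, 0], "roll": -0.399, "jaw": 100},
  {"dp": [225, 190, 0], "roll": -0.399, "jaw": 100},
])

```text
time_s: 0.72
tcp_pos: [0.3961, 0.3576, 0.2404]
eef_rot: [180.0, 0.0, 0.0]
contact_force: [0.3, 0.1, 0.2]
gripper_width: 0.0882
gripper_force: 0.0
```

```bash
python3 - <<'E'
import pickle,cv2
from h import *
T=pickle.load(open("top.pkl","rb"));S=pickle.load(open("scene.pkl","rb"))
for n,c,uv,r in(("T",T,(257,128),20),("S",S,(262,267),22)):
    print("cup",n,*circ(c,uv,(0,0,20),(180,60,200),r,.030))
for n,c,uv,r in(("T",T,(304,136),26),("S",S,(211,262),29)):
    h=blob(c,uv,(0,0,0),(180,255,45),r);w=np.float32([ray(c,p,.026) for p in h])*1000
    print("nest",n,cv2.minAreaRect(w))
# tamper, knob tops in the top and scene view: brown handle top
from plant import r
s=r.get_state();print(s["tcp_pos"],s["eef_rot"],s["time_s"])
E
```

```text
cup T [682.3  -1.4  78.5] [682.3  -2.   74.8  77.9]
cup S [688.9  -2.2  82.2] [688.4  -2.7  74.   82.7]
nest T ((666.2418823242188, -119.7955093383789), (71.32464599609375, 75.2883071899414), 83.53958892822266)
nest S ((666.9739379882812, -119.17347717285156), (74.11319732666016, 100.32560729980469), 83.43321990966797)
[0.39607682 0.35761544 0.24042028] [1.79989495e+02 9.54830043e-03 3.03713578e-02] 0.725
```

Call:
send_rows([
  {"dp": [24, 48, 0], "roll": 0, "jaw": 100},
  {"dp": [48, 97, 0], "roll": 0, "jaw": 100},
  {"dp": [72, 145, 0], "roll": 0, "jaw": 100},
  {"dp": [72, 145, 50], "roll": 0, "jaw": 100},
  {"dp": [72, 145, 100], "roll": 0, "jaw": 100},
])

```text
time_s: 1.35
tcp_pos: [0.4682, 0.2138, 0.1398]
eef_rot: [-179.9, -0.1, -0.1]
contact_force: [0.4, 0.8, -0.4]
gripper_width: 0.0871
gripper_force: 0.0
```

```bash
python3 - <<'E'
from plant import r
import cv2
c=r.capture("scene");cv2.imwrite("pics/a.png",cv2.resize(c["image"][110:250,250:430],None,fx=4,fy=4))
print(r.get_state()["tcp_pos"])
E
```

```text
[0.46452226 0.21154427 0.13301211]
```

View pics/a.png

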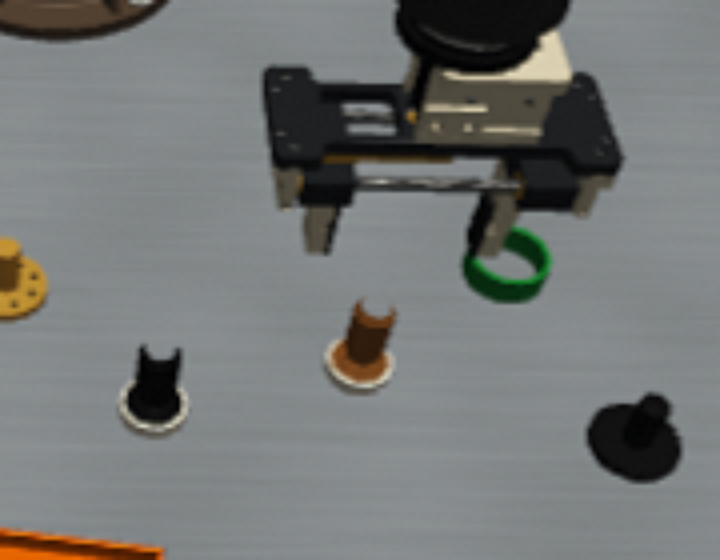

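The picture shows the open gripper above and behind the wood tamper (crop (372,340)), with the black tamper well clear. I hold briefly to let the reading settle.

Call:
send_rows([
  {"dp": [0, 0, 0], "roll": 0, "jaw": 100},
  {"dp": [0, 0, 0], "roll": 0, "jaw": 100},
])

```text
time_s: 1.65
tcp_pos: [0.4688, 0.2156, 0.1426]
eef_rot: [-179.9, -0.1, 0.1]
contact_force: [-0.2, 0.6, 0.5]
gripper_width: 0.0875
gripper_force: 0.0
```

```bash
python3 - <<'E'
from plant import r
s=r.get_state();print(s["tcp_pos"],s["qd"])
E
```

```text
[0.4687915  0.21559435 0.14259528] [ 0.01508432 -0.71271391  0.08514452 -0.27830514  0.45201719  0.08960909]
```

Call:
send_rows([
  {"dp": [1, 2, 40], "roll": 0, "jaw": 100},
  {"dp": [1, 2, 75], "roll": 0, "jaw": 100},
  {"dp": [1, 2, 99], "roll": 0, "jaw": 100},
  {"dp": [1, 2, 99], "roll": 0, "jaw": 70},
  {"dp": [1, 2, 99], "roll": 0, "jaw": 50},
])

```text
time_s: 2.28
tcp_pos: [0.4698, 0.2137, 0.0434]
eef_rot: [-179.9, -0.1, 0.1]
contact_force: [0.2, -0.4, -0.3]
gripper_width: 0.0731
gripper_force: 0.0
```

Call:
send_rows([
  {"dp": [0, 0, 0], "roll": 0, "jaw": 0},
  {"dp": [0, 0, 0], "roll": 0, "jaw": 0},
  {"dp": [0, 0, 0], "roll": 0, "jaw": 0},
  {"dp": [0, 0, 0], "roll": 0, "jaw": 0},
], newtons=20)

```text
time_s: 2.78
tcp_pos: [0.4687, 0.2126, 0.0417]
eef_rot: [-180.0, -0.0, 0.0]
contact_force: [0.1, -1.0, 0.0]
gripper_width: 0.0331
gripper_force: 0.0
```

Call:
send_rows([
  {"dp": [0, 0, 0], "roll": 0, "jaw": 0},
  {"dp": [0, 0, 0], "roll": 0, "jaw": 0},
  {"dp": [0, 0, -25], "roll": 0, "jaw": 0},
  {"dp": [0, 0, -60], "roll": 0, "jaw": 0},
  {"dp": [0, 0, -95], "roll": 0, "jaw": 0},
])

```text
time_s: 3.4
tcp_pos: [0.4683, 0.2123, 0.1371]
eef_rot: [180.0, 0.1, 0.0]
contact_force: [0.2, 0.5, -1.4]
gripper_width: 0.0276
gripper_force: 20.0
```

Call:
send_rows([
  {"dp": [22, 37, 0], "roll": 0, "jaw": 0},
  {"dp": [48, 81, 0], "roll": 0, "jaw": 0},
  {"dp": [74, 125, 0], "roll": 0, "jaw": 0},
  {"dp": [100, 168, 0], "roll": 0, "jaw": 0},
  {"dp": [126, 212, 0], "roll": 0, "jaw": 0},
])

```text
time_s: 4.03
tcp_pos: [0.5953, -0.0009, 0.1362]
eef_rot: [-180.0, 0.0, 0.0]
contact_force: [1.0, 0.5, -2.1]
gripper_width: 0.0273
gripper_force: 20.0
```

Call:
send_rows([
  {"dp": [26, 44, 0], "roll": 0, "jaw": 0},
  {"dp": [50, 84, 0], "roll": 0, "jaw": 0},
  {"dp": [67, 113, 0], "roll": 0, "jaw": 0},
  {"dp": [72, 120, 0], "roll": 0, "jaw": 0},
  {"dp": [72, 120, 0], "roll": 0, "jaw": 0},
])

```text
time_s: 4.65
tcp_pos: [0.6664, -0.1196, 0.1357]
eef_rot: [-180.0, 0.1, -0.0]
contact_force: [0.1, 1.3, -1.3]
gripper_width: 0.0273
gripper_force: 20.0
```

Call:
send_rows([
  {"dp": [0, 0, 35], "roll": 0, "jaw": 0},
  {"dp": [0, 0, 65], "roll": 0, "jaw": 0},
  {"dp": [0, 0, 80], "roll": 0, "jaw": 0},
  {"dp": [0, 0, 85], "roll": 0, "jaw": 0},
  {"dp": [0, 0, 86], "roll": 0, "jaw": 0},
])

```text
time_s: 5.28
tcp_pos: [0.6673, -0.119, 0.0513]
eef_rot: [180.0, -0.1, 0.0]
contact_force: [-0.2, 0.5, -1.3]
gripper_width: 0.0275
gripper_force: 20.0
```

```bash
python3 - <<'E'
from plant import r
import cv2
c=r.capture("scene");cv2.imwrite("pics/b.png",cv2.resize(c["image"][150:310,130:330],None,fx=3.5,fy=3.5))
s=r.get_state();print(s["tcp_pos"],s["contact_force"])
E
```

```text
[ 0.66739858 -0.11912389  0.05146264] [-0.29689972  0.08492973 -1.95546243]
```

View pics/b.png

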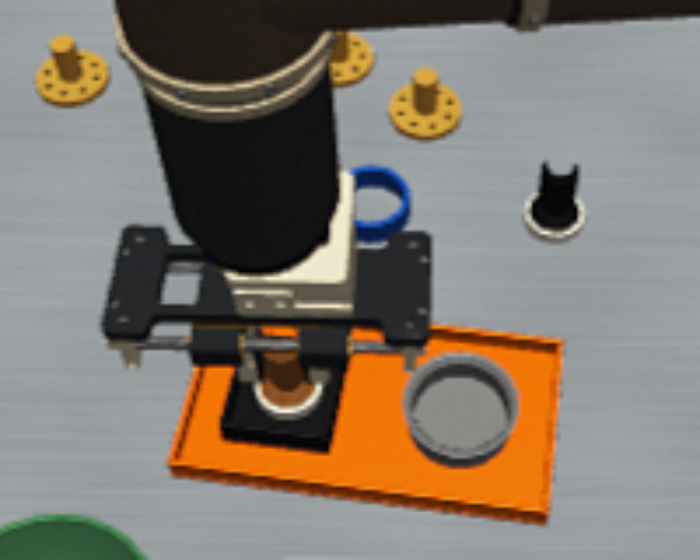

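The tamper's foot (crop (288,400)) is inside the nest and clear of its walls, about 1.5 mm above the floor. I lower it, release, and lift.

Call:
send_rows([
  {"dp": [0, 0, 1.5], "roll": 0, "jaw": 0},
  {"dp": [0, 0, 1.5], "roll": 0, "jaw": 0},
  {"dp": [0, 0, 1.5], "roll": 0, "jaw": 45},
  {"dp": [0, 0, 1.5], "roll": 0, "jaw": 60},
  {"dp": [0, 0, 1.5], "roll": 0, "jaw": 60},
])

```text
time_s: 5.95
tcp_pos: [0.6669, -0.1194, 0.0492]
eef_rot: [180.0, -0.0, 0.0]
contact_force: [-0.3, -0.0, 0.6]
gripper_width: 0.05
gripper_force: 0.0
```

Call:
send_rows([
  {"dp": [0, 0, 0], "roll": 0, "jaw": 60},
  {"dp": [0, 0, -30], "roll": 0, "jaw": 60},
  {"dp": [0, 0, -80], "roll": 0, "jaw": 60},
  {"dp": [-50, 35, -110], "roll": 0, "jaw": 60},
  {"dp": [-100, 70, -110], "roll": 0, "jaw": 60},
])

```text
time_s: 6.58
tcp_pos: [0.5704, -0.1878, 0.1613]
eef_rot: [180.0, -0.3, 0.1]
contact_force: [-0.7, -1.1, 0.1]
gripper_width: 0.0524
gripper_force: 0.0
```

Call:
send_rows([
  {"dp": [-40, 29, 0], "roll": 0, "jaw": 60},
  {"dp": [-85, 61, 0], "roll": 0, "jaw": 60},
  {"dp": [-130, 93, 0], "roll": 0, "jaw": 60},
  {"dp": [-170, 121, 0], "roll": 0, "jaw": 60},
  {"dp": [-195, 139, 0], "roll": 0, "jaw": 60},
])

```text
time_s: 7.2
tcp_pos: [0.3728, -0.3273, 0.1593]
eef_rot: [180.0, -0.0, -0.0]
contact_force: [0.5, -0.4, -0.1]
gripper_width: 0.0519
gripper_force: 0.0
```

Call:
send_rows([
  {"dp": [0, 0, 20], "roll": 0, "jaw": 60},
  {"dp": [0, 0, 60], "roll": 0, "jaw": 60},
  {"dp": [0, 0, 70], "roll": 0, "jaw": 60},
  {"dp": [0, 0, 70], "roll": 0, "jaw": 60},
  {"dp": [0, 0, 70], "roll": 0, "jaw": 60},
])

```text
time_s: 7.82
tcp_pos: [0.3757, -0.3268, 0.0901]
eef_rot: [180.0, -0.1, 0.0]
contact_force: [0.1, -1.4, 0.3]
gripper_width: 0.0528
gripper_force: 0.0
```

```bash
python3 - <<'E'
from plant import r
import cv2
c=r.capture("scene");cv2.imwrite("pics/c.png",cv2.resize(c["image"][90:290,80:300],None,fx=3,fy=3))
s=r.get_state();print(s["tcp_pos"],s["contact_force"])
E
```

```text
[ 0.37566915 -0.32674436  0.09018126] [-0.54693373 -1.25732681  0.22772886]
```

View pics/c.png

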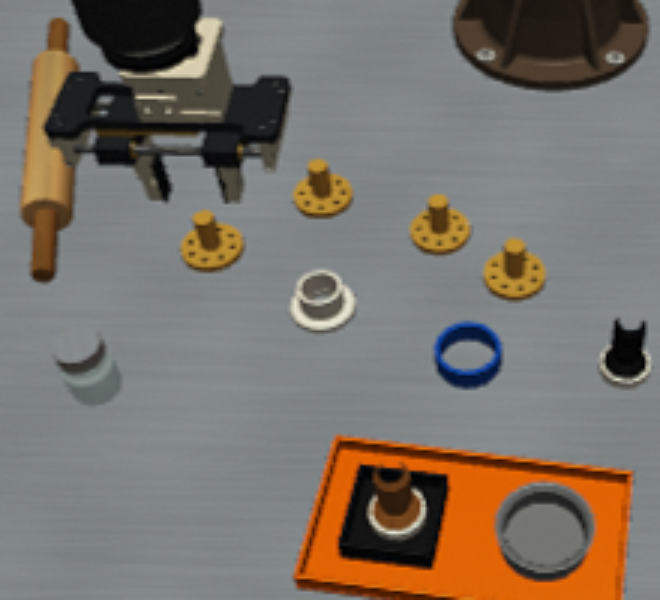

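The wood tamper stands upright in the nest (crop (398,500)). The gripper is above and behind the brass die (crop (204,235)). I check its alignment numerically before descending.

```bash
python3 - <<'E'
import pickle,cv2
from h import *
T=pickle.load(open("top.pkl","rb"));S=pickle.load(open("scene.pkl","rb"))
print(cv2.projectPoints(np.float64([[.3757,-.3267,.076],[.3725,-.329,.046],[.3725,-.329,0]]),S["rvec"],S["tvec"],S["K"],None)[0].reshape(-1,2))
print(ray(S,(80+204/3,90+216/3),.046))
E
```

```text
[[145.93845786 154.15880858]
 [147.76312773 161.00708837]
 [151.24329735 172.1043257 ]]
[ 0.37642118 -0.32750273]
```

Call:
send_rows([
  {"dp": [-2, 1, 25], "roll": 0, "jaw": 60},
  {"dp": [-2, 1, 45], "roll": 0, "jaw": 60},
  {"dp": [-2, 1, 53], "roll": 0, "jaw": 50},
  {"dp": [-2, 1, 53], "roll": 0, "jaw": 0},
  {"dp": [-2, 1, 53], "roll": 0, "jaw": 0},
], newtons=30)

```text
time_s: 8.5
tcp_pos: [0.3734, -0.3277, 0.0368]
eef_rot: [180.0, -0.1, 0.0]
contact_force: [0.7, -0.1, 0.3]
gripper_width: 0.0294
gripper_force: 0.0
```

Call:
send_rows([
  {"dp": [0, 0, 0], "roll": 0, "jaw": 0},
  {"dp": [0, 0, 0], "roll": 0, "jaw": 0},
  {"dp": [0, 0, 0], "roll": 0, "jaw": 0},
  {"dp": [0, 0, 0], "roll": 0, "jaw": 0},
])

```text
time_s: 9.0
tcp_pos: [0.3734, -0.3278, 0.0367]
eef_rot: [180.0, -0.1, 0.0]
contact_force: [-0.0, -0.3, 5.7]
gripper_width: 0.0193
gripper_force: 30.0
```

Call:
send_rows([
  {"dp": [0, 0, -25], "roll": 0, "jaw": 0},
  {"dp": [0, 0, -60], "roll": 0, "jaw": 0},
  {"dp": [5, -5, -95], "roll": 0, "jaw": 0},
  {"dp": [30, -32, -105], "roll": 0, "jaw": 0},
  {"dp": [65, -69, -105], "roll": 0, "jaw": 0},
])

```text
time_s: 9.62
tcp_pos: [0.4381, -0.2581, 0.1421]
eef_rot: [180.0, -0.1, -0.1]
contact_force: [1.4, -0.0, -2.6]
gripper_width: 0.0194
gripper_force: 30.0
```

Call:
send_rows([
  {"dp": [38, -40, 0], "roll": 0, "jaw": 0},
  {"dp": [78, -82, 0], "roll": 0, "jaw": 0},
  {"dp": [118, -125, 0], "roll": 0, "jaw": 0},
  {"dp": [158, -167, 0], "roll": 0, "jaw": 0},
  {"dp": [195, -206, 0], "roll": 0, "jaw": 0},
])

```text
time_s: 10.25
tcp_pos: [0.6333, -0.0506, 0.1405]
eef_rot: [-180.0, 0.1, 0.0]
contact_force: [0.9, -0.4, -1.0]
gripper_width: 0.0191
gripper_force: 30.0
```

Call:
send_rows([
  {"dp": [28, -29, 0], "roll": 0, "jaw": 0},
  {"dp": [43, -45, 0], "roll": 0, "jaw": 0},
  {"dp": [48.5, -51, 15], "roll": 0, "jaw": 0},
  {"dp": [48.5, -51, 40], "roll": 0, "jaw": 0},
  {"dp": [48.5, -51, 50], "roll": 0, "jaw": 0},
])

```text
time_s: 10.88
tcp_pos: [0.6789, -0.0025, 0.0884]
eef_rot: [180.0, 0.2, -0.1]
contact_force: [-0.4, 0.7, -1.7]
gripper_width: 0.0194
gripper_force: 30.0
```

Call:
send_rows([
  {"dp": [0, 0, 2], "roll": 0, "jaw": 0},
  {"dp": [0, 0, 2], "roll": 0, "jaw": 0},
])

```text
time_s: 11.12
tcp_pos: [0.6813, -0.0018, 0.0895]
eef_rot: [-180.0, -0.0, -0.0]
contact_force: [-0.1, -0.3, -1.5]
gripper_width: 0.0193
gripper_force: 30.0
```

```bash
python3 - <<'E'
from plant import r
import cv2
c=r.capture("scene");cv2.imwrite("pics/d.png",cv2.resize(c["image"][200:310,170:330],None,fx=4.5,fy=4.5))
s=r.get_state();print(s["tcp_pos"],s["contact_force"],s["gripper_width"],s["eef_rot"])
E
```

```text
[ 0.68154226 -0.00163843  0.08985826] [ 0.24279645  0.06926992 -1.05974531] 0.018917640169173806 [-1.79990324e+02 -7.55364739e-02 -3.84781873e-03]
```

View pics/d.png

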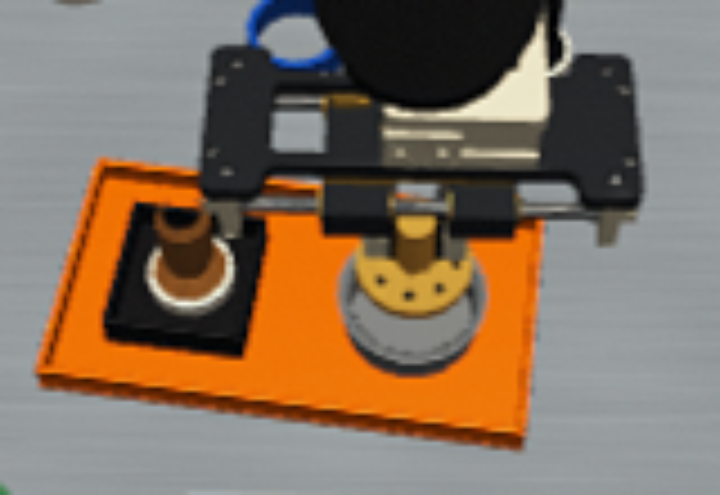

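The die, still held level by its knob, is above the cup (die (412,280), cup (413,310) in the crop). I lower it while watching the force.

Call:
send_rows([
  {"dp": [0, 0, 15], "roll": 0, "jaw": 0},
  {"dp": [0, 0, 26], "roll": 0, "jaw": 0},
  {"dp": [0, 0, 30], "roll": 0, "jaw": 0},
  {"dp": [0, 0, 33], "roll": 0, "jaw": 0},
  {"dp": [0, 0, 34], "roll": 0, "jaw": 0},
])

```text
time_s: 11.8
tcp_pos: [0.6839, -0.0013, 0.0564]
eef_rot: [-180.0, -0.3, 0.1]
contact_force: [7.5, -2.8, 2.3]
gripper_width: 0.0191
gripper_force: 30.0
```

Call:
send_rows([
  {"dp": [0, 0, 3], "roll": 0, "jaw": 0},
  {"dp": [0, 0, 5], "roll": 0, "jaw": 0},
  {"dp": [0, 0, 7], "roll": 0, "jaw": 0},
  {"dp": [0, 0, 9], "roll": 0, "jaw": 0},
])

```text
time_s: 12.3
tcp_pos: [0.684, -0.0014, 0.0471]
eef_rot: [180.0, -0.3, 0.1]
contact_force: [6.1, -2.1, 2.3]
gripper_width: 0.0187
gripper_force: 30.0
```

Call:
send_rows([
  {"dp": [2, -0.5, 1], "roll": 0, "jaw": 0},
  {"dp": [3, -0.5, 2], "roll": 0, "jaw": 0},
  {"dp": [3, -0.5, 3], "roll": 0, "jaw": 0},
  {"dp": [3, -0.5, 3], "roll": 0, "jaw": 0},
])

```text
time_s: 12.8
tcp_pos: [0.6839, -0.0013, 0.0457]
eef_rot: [179.9, -0.0, 0.1]
contact_force: [-8.3, -0.9, 21.3]
gripper_width: 0.0191
gripper_force: 30.0
```

The die is seated: Fz is 21 N at the expected height. I release it in steps and lift.

Call:
send_rows([
  {"dp": [-1.5, 0, -1], "roll": 0, "jaw": 0},
  {"dp": [-1.5, 0, -1], "roll": 0, "jaw": 40},
  {"dp": [-1.5, 0, -1], "roll": 0, "jaw": 60},
  {"dp": [-1.5, 0, -1], "roll": 0, "jaw": 60},
  {"dp": [-1.5, 0, -1], "roll": 0, "jaw": 60},
])

```text
time_s: 13.42
tcp_pos: [0.6825, -0.0015, 0.044]
eef_rot: [179.9, 0.0, 0.0]
contact_force: [-0.8, -3.1, 3.8]
gripper_width: 0.0508
gripper_force: 2.2
```

Call:
send_rows([
  {"dp": [0, 0, -25], "roll": 0, "jaw": 60},
  {"dp": [0, 0, -65], "roll": 0, "jaw": 60},
  {"dp": [-25, 25, -100], "roll": 0, "jaw": 75},
  {"dp": [-60, 60, -105], "roll": 0, "jaw": 75},
  {"dp": [-100, 95, -105], "roll": 0, "jaw": 75},
])

```text
time_s: 14.05
tcp_pos: [0.5821, -0.0963, 0.1495]
eef_rot: [-180.0, -0.1, 0.0]
contact_force: [0.9, -0.4, 0.4]
gripper_width: 0.0654
gripper_force: 0.0
```

```bash
python3 - <<'E'
from plant import r
import cv2,pickle
from h import *
c=r.capture("scene");t=r.capture("top")
a=cv2.resize(c["image"][220:310,170:300],None,fx=5,fy=5);b=cv2.resize(t["image"][90:180,220:340],None,fx=5,fy=5)
pickle.dump((c,t),open("d.pkl","wb"))
cv2.imwrite("pics/e.png",cv2.resize(np.hstack([a,b]),(800,290)))
s=r.get_state();print(s["tcp_pos"],s["contact_force"],s["gripper_width"])
E
```

```text
[ 0.57878426 -0.09805432  0.14917733] [1.27101664 0.00825923 0.28617815] 0.06582475423577618
```

View pics/e.png

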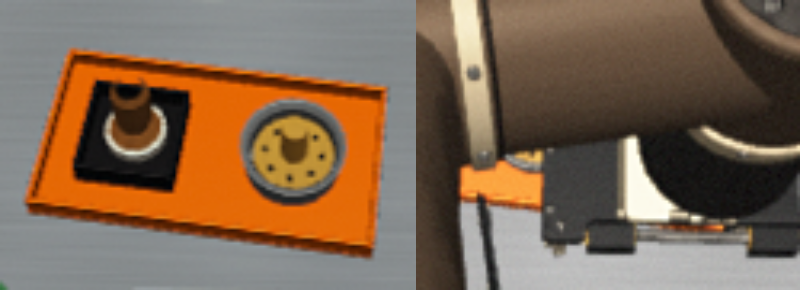

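The die sits level in the cup, with an even plate margin and its knob up (crop (293,145)). Next is the spacer.

Call:
send_rows([
  {"dp": [-35, 29, 0], "roll": 0, "jaw": 75},
  {"dp": [-75, 62, 0], "roll": 0, "jaw": 75},
  {"dp": [-112, 93, 0], "roll": 0, "jaw": 75},
  {"dp": [-137, 114, 10], "roll": 0, "jaw": 75},
  {"dp": [-137, 114, 50], "roll": 0, "jaw": 75},
])

```text
time_s: 14.78
tcp_pos: [0.446, -0.2111, 0.1005]
eef_rot: [180.0, -0.3, -0.1]
contact_force: [1.3, -0.4, -0.5]
gripper_width: 0.066
gripper_force: 0.0
```

Call:
send_rows([
  {"dp": [0, 0, 15], "roll": 0, "jaw": 75},
  {"dp": [0, 0, 20], "roll": 0, "jaw": 75},
  {"dp": [0, 0, 20], "roll": 0, "jaw": 75},
  {"dp": [0, 0, 20], "roll": 0, "jaw": 75},
])

```text
time_s: 15.28
tcp_pos: [0.4464, -0.2098, 0.0796]
eef_rot: [180.0, -0.1, 0.0]
contact_force: [0.5, -0.2, -0.4]
gripper_width: 0.0661
gripper_force: 0.0
```

Call:
send_rows([
  {"dp": [-1, 1, 30], "roll": 0, "jaw": 75},
  {"dp": [-1, 1, 45], "roll": 0, "jaw": 75},
  {"dp": [-1, 1, 50.5], "roll": 0, "jaw": 75},
  {"dp": [-1, 1, 50.5], "roll": 0, "jaw": 0},
  {"dp": [-1, 1, 50.5], "roll": 0, "jaw": 0},
], newtons=15)

```text
time_s: 15.9
tcp_pos: [0.4453, -0.2109, 0.0292]
eef_rot: [180.0, -0.1, 0.0]
contact_force: [0.6, 0.3, 0.2]
gripper_width: 0.0509
gripper_force: 0.0
```

Call:
send_rows([
  {"dp": [0, 0, 0], "roll": 0, "jaw": 0},
  {"dp": [0, 0, 0], "roll": 0, "jaw": 0},
  {"dp": [0, 0, 0], "roll": 0, "jaw": 0},
])

```text
time_s: 16.27
tcp_pos: [0.4452, -0.2109, 0.029]
eef_rot: [180.0, -0.1, 0.0]
contact_force: [-1.4, 0.9, 6.8]
gripper_width: 0.042
gripper_force: 15.0
```

Call:
send_rows([
  {"dp": [0, 0, -25], "roll": 0, "jaw": 0},
  {"dp": [0, 0, -65], "roll": 0, "jaw": 0},
  {"dp": [8, -7, -100], "roll": 0, "jaw": 0},
  {"dp": [38, -34, -110], "roll": 0, "jaw": 0},
  {"dp": [76, -67, -110], "roll": 0, "jaw": 0},
])

```text
time_s: 16.9
tcp_pos: [0.5216, -0.1435, 0.1401]
eef_rot: [-180.0, -0.2, -0.1]
contact_force: [0.9, -1.1, -0.3]
gripper_width: 0.0418
gripper_force: 15.0
```

Call:
send_rows([
  {"dp": [40, -35, 0], "roll": 0, "jaw": 0},
  {"dp": [80, -70, 0], "roll": 0, "jaw": 0},
  {"dp": [120, -105, 0], "roll": 0, "jaw": 0},
  {"dp": [148, -130, 0], "roll": 0, "jaw": 0},
  {"dp": [162, -142, 0], "roll": 0, "jaw": 0},
])

```text
time_s: 17.52
tcp_pos: [0.6835, -0.0005, 0.1375]
eef_rot: [180.0, 0.1, 0.1]
contact_force: [-0.7, -0.4, 0.2]
gripper_width: 0.0419
gripper_force: 15.0
```

Call:
send_rows([
  {"dp": [0, 0, 15], "roll": 0, "jaw": 0},
  {"dp": [0, 0, 35], "roll": 0, "jaw": 0},
  {"dp": [0, 0, 45], "roll": 0, "jaw": 0},
  {"dp": [0, 0, 45], "roll": 0, "jaw": 0},
  {"dp": [0, 0, 45], "roll": 0, "jaw": 0},
])

```text
time_s: 18.15
tcp_pos: [0.6829, -0.0022, 0.0942]
eef_rot: [-180.0, -0.1, -0.0]
contact_force: [-0.4, 1.3, 0.2]
gripper_width: 0.0419
gripper_force: 15.0
```

```bash
python3 - <<'E'
from plant import r
import cv2
c=r.capture("scene");cv2.imwrite("pics/f.png",cv2.resize(c["image"][200:310,170:330],None,fx=4.5,fy=4.5))
s=r.get_state();print(s["tcp_pos"],s["contact_force"],s["gripper_width"])
E
```

```text
[ 0.6829677  -0.00209274  0.09431197] [-0.44757658 -0.43899075 -0.42318823] 0.041930394230194075
```

View pics/f.png

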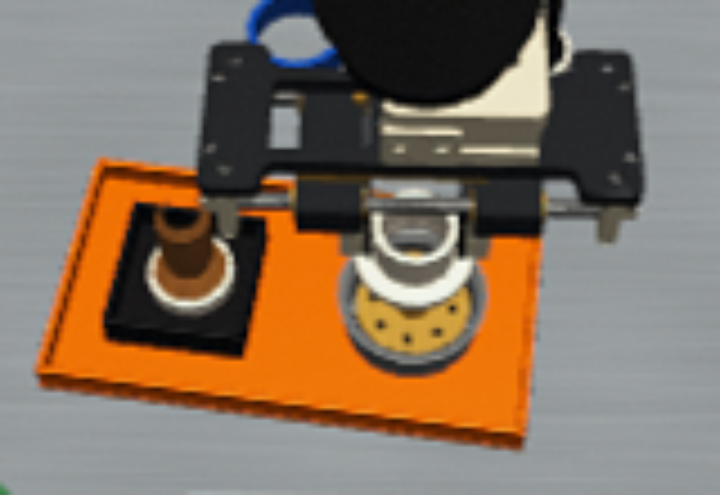

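The spacer is held level, collar up, centred over the die in the cup (crop (415,270)). I lower it the same way.

Call:
send_rows([
  {"dp": [0, 0, 15], "roll": 0, "jaw": 0},
  {"dp": [0, 0, 28], "roll": 0, "jaw": 0},
  {"dp": [0.5, 0, 34], "roll": 0, "jaw": 0},
  {"dp": [0.5, 0, 37], "roll": 0, "jaw": 0},
  {"dp": [0.5, 0, 40], "roll": 0, "jaw": 0},
])

```text
time_s: 18.82
tcp_pos: [0.6833, -0.0019, 0.0533]
eef_rot: [180.0, -0.0, 0.0]
contact_force: [-0.6, -0.6, 0.6]
gripper_width: 0.0418
gripper_force: 15.0
```

Call:
send_rows([
  {"dp": [0, 0, 3], "roll": 0, "jaw": 0},
  {"dp": [0, 0, 5], "roll": 0, "jaw": 0},
  {"dp": [0, 0, 7], "roll": 0, "jaw": 0},
  {"dp": [0, 0, 8], "roll": 0, "jaw": 0},
])

```text
time_s: 19.32
tcp_pos: [0.6831, -0.0019, 0.0454]
eef_rot: [180.0, 0.0, 0.0]
contact_force: [0.7, -0.4, -0.6]
gripper_width: 0.0418
gripper_force: 15.0
```

Call:
send_rows([
  {"dp": [0, 0, 0.5], "roll": 0, "jaw": 0},
  {"dp": [0, 0, 0.5], "roll": 0, "jaw": 55},
  {"dp": [0, 0, 0.5], "roll": 0, "jaw": 70},
  {"dp": [0, 0, 0.5], "roll": 0, "jaw": 70},
  {"dp": [0, 0, 0.5], "roll": 0, "jaw": 70},
])

```text
time_s: 19.95
tcp_pos: [0.6832, -0.0019, 0.0449]
eef_rot: [-180.0, -0.0, 0.0]
contact_force: [-0.1, 0.4, -1.1]
gripper_width: 0.0608
gripper_force: 0.0
```

Call:
send_rows([
  {"dp": [0, 0, -25], "roll": 0, "jaw": 75},
  {"dp": [0, 0, -65], "roll": 0, "jaw": 80},
  {"dp": [-25, 10, -100], "roll": 0, "jaw": 90},
  {"dp": [-70, 27, -105], "roll": 0, "jaw": 95},
  {"dp": [-110, 42, -105], "roll": 0, "jaw": 95},
])

```text
time_s: 20.58
tcp_pos: [0.5721, -0.0442, 0.1508]
eef_rot: [-180.0, -0.1, 0.0]
contact_force: [0.6, -0.0, 0.4]
gripper_width: 0.0827
gripper_force: 0.0
```

```bash
python3 - <<'E'
from plant import r
import cv2
c=r.capture("scene");cv2.imwrite("pics/g.png",cv2.resize(c["image"][190:310,170:320],None,fx=4.5,fy=4.5))
s=r.get_state();print(s["tcp_pos"],s["gripper_width"])
E
```

```text
[ 0.5668569  -0.0457498   0.15023532] 0.08319024339903698
```

View pics/g.png

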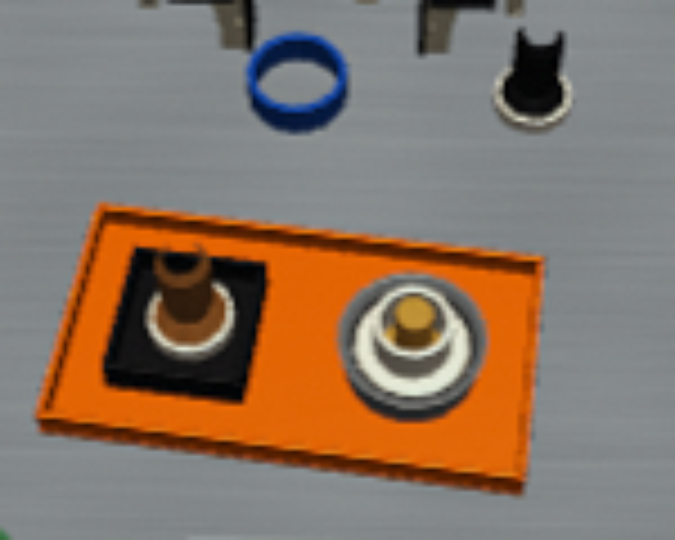

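The spacer is fully down, level and collar up over the knob (crop (415,335)). The blue ring is at (298,82).

Call:
send_rows([
  {"dp": [-30, 12, 0], "roll": 0, "jaw": 100},
  {"dp": [-60, 23, 10], "roll": 0, "jaw": 100},
  {"dp": [-69, 27, 45], "roll": 0, "jaw": 100},
  {"dp": [-69, 27, 80], "roll": 0, "jaw": 100},
  {"dp": [-69, 27, 80], "roll": 0, "jaw": 100},
])

```text
time_s: 21.25
tcp_pos: [0.5024, -0.0713, 0.0682]
eef_rot: [179.9, 0.3, -0.0]
contact_force: [0.3, -0.3, 0.4]
gripper_width: 0.0878
gripper_force: 0.0
```

```bash
python3 - <<'E'
from plant import r
import cv2
from h import *
c=r.capture("scene")
h=blob(c,(235,207),(105,120,50),(130,255,255),20).astype(float)
# near edge lower = bottom rim z=0 ; side edges
b=h[h[:,1].argmax()];t=h[h[:,1].argmin()];l=h[h[:,0].argmin()];q=h[h[:,0].argmax()]
print("near z0",ray(c,b+[0,.5],0),"far z22",ray(c,t,.022),"l,r z22",ray(c,l,.022),ray(c,q,.022))
s=r.get_state();print(s["tcp_pos"],s["gripper_width"])
E
```

```text
near z0 [ 0.53325134 -0.06227296] far z22 [ 0.47745959 -0.06991661] l,r z22 [ 0.52259727 -0.09918996] [ 0.50086657 -0.04462352]
[ 0.50391631 -0.07107151  0.06975288] 0.08769900547461189
```

Call:
send_rows([
  {"dp": [0, 0, 25], "roll": 0, "jaw": 100},
  {"dp": [0, 0, 42], "roll": 0, "jaw": 100},
  {"dp": [0, 0, 48.5], "roll": 0, "jaw": 100},
  {"dp": [0, 0, 48.5], "roll": 0, "jaw": 0},
  {"dp": [0, 0, 48.5], "roll": 0, "jaw": 0},
], newtons=15)

```text
time_s: 21.92
tcp_pos: [0.5049, -0.0708, 0.0224]
eef_rot: [-180.0, -0.1, 0.0]
contact_force: [-0.2, -0.9, 0.2]
gripper_width: 0.0729
gripper_force: 0.0
```

Call:
send_rows([
  {"dp": [0, 0, 0], "roll": 0, "jaw": 0},
  {"dp": [0, 0, 0], "roll": 0, "jaw": 0},
  {"dp": [0, 0, 0], "roll": 0, "jaw": 0},
])

```text
time_s: 22.3
tcp_pos: [0.5045, -0.0709, 0.022]
eef_rot: [-180.0, -0.0, 0.0]
contact_force: [-0.7, 1.0, 5.3]
gripper_width: 0.0583
gripper_force: 15.0
```

Call:
send_rows([
  {"dp": [0, 0, -25], "roll": 0, "jaw": 0},
  {"dp": [0, 0, -65], "roll": 0, "jaw": 0},
  {"dp": [10, -4, -100], "roll": 0, "jaw": 0},
  {"dp": [45, -17, -110], "roll": 0, "jaw": 0},
  {"dp": [90, -35, -110], "roll": 0, "jaw": 0},
])

```text
time_s: 22.92
tcp_pos: [0.5953, -0.0356, 0.1333]
eef_rot: [-180.0, -0.2, -0.0]
contact_force: [0.7, -0.4, -0.3]
gripper_width: 0.0583
gripper_force: 15.0
```

Call:
send_rows([
  {"dp": [40, -15, 0], "roll": 0, "jaw": 0},
  {"dp": [75, -29, 0], "roll": 0, "jaw": 0},
  {"dp": [89, -34, 0], "roll": 0, "jaw": 20},
  {"dp": [89, -34, 20], "roll": 0, "jaw": 0},
  {"dp": [89, -34, 35], "roll": 0, "jaw": 0},
])

```text
time_s: 23.55
tcp_pos: [0.6822, -0.002, 0.0952]
eef_rot: [180.0, 0.1, -0.0]
contact_force: [0.6, 0.6, -1.3]
gripper_width: 0.0581
gripper_force: 15.0
```

Call:
send_rows([
  {"dp": [0, 0, 0], "roll": 0, "jaw": 0},
  {"dp": [0, 0, 0], "roll": 0, "jaw": 0},
])

```text
time_s: 23.8
tcp_pos: [0.6833, -0.0021, 0.0971]
eef_rot: [180.0, -0.0, 0.0]
contact_force: [0.3, -0.5, -0.9]
gripper_width: 0.0583
gripper_force: 15.0
```

```bash
python3 - <<'E'
from plant import r
import cv2
c=r.capture("scene");cv2.imwrite("pics/i.png",cv2.resize(c["image"][200:310,170:330],None,fx=4.5,fy=4.5))
s=r.get_state();print(s["tcp_pos"],s["contact_force"],s["gripper_width"])
E
```

```text
[ 0.68348203 -0.00193096  0.09736408] [ 0.59972325  0.62360949 -0.73511006] 0.05857514905728008
```

View pics/i.png

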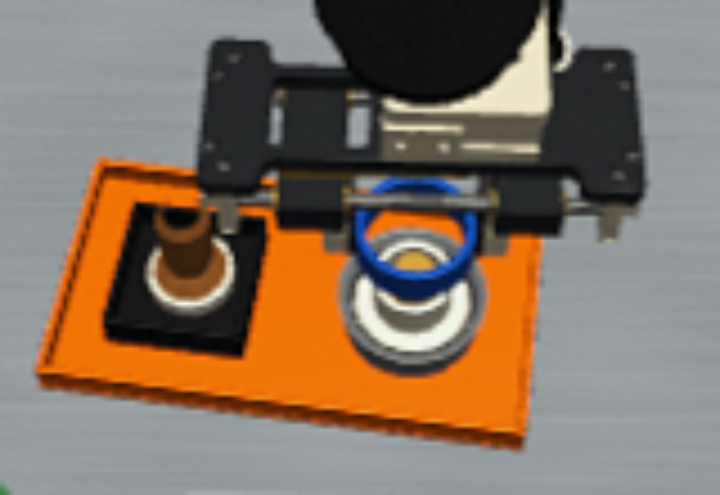

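The blue ring is held level above the collar and cup (ring crop (415,240), cup (413,305)). I lower it while watching the force.

Call:
send_rows([
  {"dp": [0, 0, 15], "roll": 0, "jaw": 0},
  {"dp": [0, 0, 24], "roll": 0, "jaw": 0},
  {"dp": [0, 0, 29], "roll": 0, "jaw": 0},
  {"dp": [0, 0, 32], "roll": 0, "jaw": 0},
  {"dp": [0, 0, 34], "roll": 0, "jaw": 0},
])

```text
time_s: 24.48
tcp_pos: [0.6832, -0.0019, 0.0623]
eef_rot: [180.0, -0.0, 0.0]
contact_force: [-0.3, -0.2, 0.2]
gripper_width: 0.0587
gripper_force: 15.0
```

Call:
send_rows([
  {"dp": [0, 0, 4], "roll": 0, "jaw": 0},
  {"dp": [0, 0, 8], "roll": 0, "jaw": 0},
  {"dp": [0, 0, 11], "roll": 0, "jaw": 0},
  {"dp": [0, 0, 13], "roll": 0, "jaw": 0},
])

```text
time_s: 24.98
tcp_pos: [0.6831, -0.0019, 0.0492]
eef_rot: [180.0, 0.0, 0.0]
contact_force: [0.7, -0.2, -0.6]
gripper_width: 0.0587
gripper_force: 15.0
```

Call:
send_rows([
  {"dp": [0, 0, 2], "roll": 0, "jaw": 0},
  {"dp": [0, 0, 3.5], "roll": 0, "jaw": 0},
  {"dp": [0, 0, 3.5], "roll": 0, "jaw": 0},
])

```text
time_s: 25.35
tcp_pos: [0.6832, -0.0018, 0.0461]
eef_rot: [-180.0, -0.0, 0.0]
contact_force: [0.5, -1.1, 1.1]
gripper_width: 0.0582
gripper_force: 15.0
```

Call:
send_rows([
  {"dp": [0, 0, 0], "roll": 0, "jaw": 80},
  {"dp": [0, 0, 0], "roll": 0, "jaw": 95},
  {"dp": [0, 0, 0], "roll": 0, "jaw": 95},
  {"dp": [0, 0, 0], "roll": 0, "jaw": 95},
  {"dp": [0, 0, -10], "roll": 0, "jaw": 95},
])

```text
time_s: 25.98
tcp_pos: [0.6825, -0.002, 0.0554]
eef_rot: [180.0, 0.1, 0.0]
contact_force: [0.1, -0.9, -1.0]
gripper_width: 0.0827
gripper_force: 0.0
```

Call:
send_rows([
  {"dp": [0, 0, -30], "roll": 0, "jaw": 95},
  {"dp": [0, 0, -70], "roll": 0, "jaw": 95},
  {"dp": [-25, 0, -100], "roll": 0, "jaw": 95},
  {"dp": [-70, 0, -110], "roll": 0, "jaw": 95},
  {"dp": [-120, 0, -110], "roll": 0, "jaw": 95},
])

```text
time_s: 26.6
tcp_pos: [0.5629, -0.0018, 0.1676]
eef_rot: [-180.0, -0.2, 0.0]
contact_force: [-0.2, 0.1, 1.0]
gripper_width: 0.0833
gripper_force: 0.0
```

```bash
python3 - <<'E'
from plant import r
import cv2
from h import *
c=r.capture("scene");cv2.imwrite("pics/j.png",cv2.resize(c["image"][130:310,140:400],None,fx=3,fy=3))
h=blob(c,(262,260),(105,120,50),(130,255,255),28).astype(float)
P=lambda p:cv2.projectPoints(np.float64([p]),c["rvec"],c["tvec"],c["K"],None)[0].ravel()
print("ring top row",h[:,1].min(),"exp",P([.6835-.03,-.002,.046])[1], "if 3mm up",P([.6835-.03,-.002,.049])[1])
E
```

```text
ring top row 251.0 exp 249.19086770122357 if 3mm up 248.52791275787675
```

View pics/j.png

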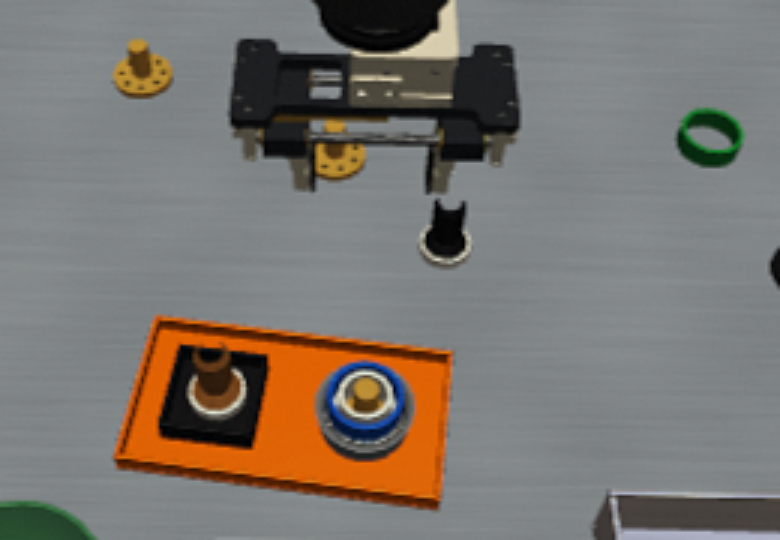

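The ring is down in the cup around the collar. I clear the arm sideways and make one last close check from both cameras for level.

Call:
send_rows([
  {"dp": [-25, -45, -20], "roll": 0, "jaw": 95},
  {"dp": [-50, -90, -40], "roll": 0, "jaw": 95},
  {"dp": [-60, -140, -40], "roll": 0, "jaw": 95},
  {"dp": [-70, -190, -40], "roll": 0, "jaw": 95},
  {"dp": [-80, -240, -40], "roll": 0, "jaw": 95},
])

```text
time_s: 27.28
tcp_pos: [0.4826, 0.2397, 0.2072]
eef_rot: [-179.9, -0.1, 0.0]
contact_force: [0.7, -0.8, -0.6]
gripper_width: 0.083
gripper_force: 0.0
```

```bash
python3 - <<'E'
from plant import r
import cv2
from h import *
c=r.capture("scene");t=r.capture("top")
a=cv2.resize(c["image"][235:290,230:290],(400,366),interpolation=2);b=cv2.resize(t["image"][100:155,230:290],(400,366),interpolation=2)
cv2.imwrite("pics/k.png",np.hstack([a,b]))
print(circ(t,(257,128),(105,100,40),(130,255,255),22,.046),circ(c,(262,262),(105,100,40),(130,255,255),22,.046))
E
```

```text
(array([680. ,  -1.6,  63.4]), array([680.4,  -1.7,  59.6,  63.7])) (array([690.4,  -2.7,  67.1]), array([689.6,  -2.3,  60.3,  67.3]))
```

View pics/k.png

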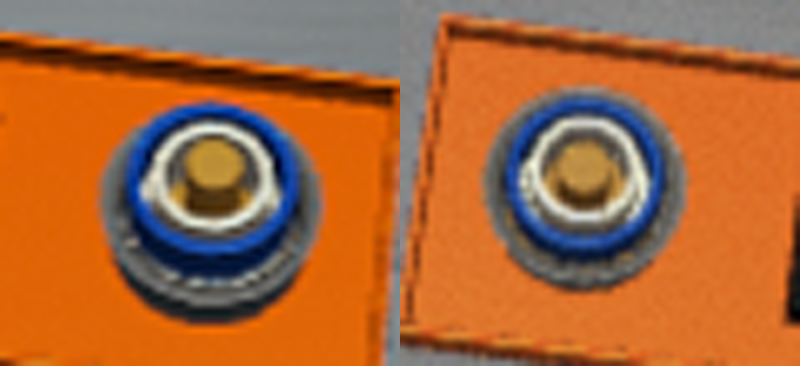

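Both views show the stack concentric and level: brass knob (585,165), white collar, blue ring, grey rim. The tamper is standing in the nest and the arm is clear, so I hand in.

```bash
python3 -c "
from plant import r
print(r.close_job())"
```

```text
the job is handed in; nothing more can be done
None
```

The job is handed in: the brass die, white spacer and blue ring are stacked in the cup in that order, and the wood tamper stands upright in the nest. I left the black die, green ring and black-handled tamper untouched, and the clock was at about 27 s of the 115 s allowed.

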